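Shut a sloping tool box and fasten its hasp

ROBOT

A 7-joint arm with a two-finger parallel gripper is mounted at the origin on the work surface; the furniture and walls round the work are solid. World frame = base frame: x ahead of the robot, y to its left, z up, the work surface at z = 0. Lengths are in m, angles in rad, forces in N, time in s.
With the tool pointing down it reaches from about 0.425 to 0.875 m from the base axis. Payload 4.7 kg.
Tool frame: the origin (TCP) lies midway between the tips of the shut fingers; the grasp point (between the pads) lies 19 mm behind it; z points along the fingers, y is the line along which they close (so a half turn about z gives the same grasp; the last joint's range is limited). The gripper opens to 87 mm and grips with 3 to 60 N. Pads are 19 mm wide; open, the fingers measure 117 mm over their backs; the gripper's body (75 mm by 190 mm) begins 51 mm behind the grasp point.
Start: joints at [-1.176, 0.321, -0.07, 1.45, 0.023, 1.371, -0.057], TCP at [0.242, 0.603, 0.223] pointing down, gripper open.
Joint ranges: [-2.86, 2.86], [-0.3, 2.09], [-1.38, 1.24], [0.06, 2.45], [-1.56, 4.7], [0.09, 2.05], [-2.69, 2.69]. Speed limits (rad/s): [2.57, 2.57, 3.14, 3.14, 3.14, 3.14, 3.14].

INTERFACE

Orientations are given as a rotation vector (axis times angle).
In Python, from bench import ctrl gives the robot as it stands. The module is installed in compiled form; this text tells all that it offers.
- The arm moves only by the tool carry_out, never from a script. Its argument "steps" is a list of rows, each a list of 7 numbers: the turn, a rotation vector about the world's x, y, z in degrees, then the shift along the world's x, y, z in cm, then the opening, from 0 (shut) to 1 (fully open). A call has 1 to 12 rows; each row is the pose to reach, as a shift and turn from the pose commanded when the call began; what a row does not reach only later rows make up. A row lasts 1/10 s, in which the tool goes at most 50 mm and 8.59 degrees, less where a joint would pass 70% of its speed; a pose out of reach is approached as far as the arm can. A call with a gripper value outside its range is refused whole. The fingers move at their own pace and stop on an object; "squeeze" is the grip in N (left out, the last holds). Time passes only in rows, so rows that repeat a pose let the fingers close. It gives the time, the measured TCP pose, the force, the opening and the grip force at its end, in the units of the state.
- ctrl.get_state(): the state, without advancing time (a new reading comes with each control period).
- ctrl.get_image(name): name is "scene" or "top"; returns a dict with "pixels" (420x560x3 uint8, red, green, blue), "camera_matrix" (3x3 intrinsics, pixels), "cam_to_world" (4x4, takes a point from camera to world coordinates). Camera axes: x right, y down, z forward; pixel columns grow to the right and rows downward; lengths in m; the calibration is good to about 2 mm. A picture is of the moment at which its call begins. There is no depth.
- ctrl.close_job(): hands the job in; it is judged then, once.
The state is a dict: "time": time; "joint_positions": joint angles; "qd": joint speeds; "joint_torque": joint torques, N m; "position": TCP position; "tool_rot": TCP orientation; "ft_force": force on the tool from outside, world axes, zero at the start; "torque": the same for the moment, N m; "grip_width": opening from 0.0 (shut) to 1.0 (fully open); "grip_force": force on a finger pad.
Only numpy, scipy, OpenCV 4.12 (cv2) and the standard library are available. Lean on these libraries where they do the work, as an engineer would, in place of code of your own. Each camera call takes 0.05 s, during which the arm holds its last target. There are 200 camera calls.

TASK

Shut the lid of the sloping plywood tool box, swing the steel hasp down over the winged staple, press the hasp home against its rubber buffer and, while it is down, turn the wing crosswise (a quarter turn, either way) so that the wing keeps the hasp down. Leave the bottle and the tape measure near the box where they are.

Things in the scene. Friction and masses are not known exactly. Their poses are not given: they have to be found in the camera images.
- tool_box: fixed plywood box, 240 (x) by 250 (y) mm; its whole top is one slope of 35 degrees that rises from the front edge (x -120, z 60) to the back. Origin: centre of the underside, x to the high back, z up. The box stands sideways: its low front edge faces the right of the table. A carrying handle stands out 20 mm from each side
- slope (a point): middle of the slope's front edge; x runs up the slope, y along the edge, z out of its surface; (a, b, c) below are mm in this frame. x 0 to 130: fixed apron; 132 to 288: lid, 250 wide, 12 thick, flush when shut. A rubber buffer (18 across) at (32, 0) springs out to z = 18 and takes 1.5 N to start, 6.5 N to push in by 16 mm
- lid (a joint): angle of the lid (rad): 0 shut, grows as its lower edge lifts, to 1.2. Its hinge runs along y at (288, 0, 0). Stiff: it stays where it is left and closes with about 2 to 5 N at its edge
- lid_edge (a point): middle of the lid's lower edge, on its top surface, 156 mm from the lid's hinge
- hasp (a joint): angle of the hasp strap to the lid (rad): 0 flat on the apron over the staple, 3.1 folded back on the lid; stays where left. Hinge along y, on the lid: at (144, 0, 6) with the lid shut. Flat steel, 128 from the hinge to its end, 70 wide, 5 thick (z = 2 to 7 when home); slot 62 long, 20 wide, centred 70 from the hinge. Resting on the buffer it reads 0.14
- hasp_end (a point): middle of the strap's free end, 128 mm from the hasp's hinge; x points along the strap to the hinge, z out of the face that is uppermost when home
- wing (a joint): angle of the staple's wing (rad): 0 along the slot, +-1.57 crosswise, positive anticlockwise seen from outside. Steel bar 50 long, 12 wide, z = 8.5 to 36.5, on a neck 11 across; turns about z at (74, 0). It passes the slot only within 0.15 of 0, and turns only while the strap is pressed nearly home (hasp below 0.03), which takes 8 to 11 N on the strap beside it
- wing_top (a point): middle of the wing's outer face, (74, 0, 36.5); z along its turning axis, out of the slope, x along the wing
- bottle: bystander: loose plastic bottle, 65 across, 210 tall, upright behind the high back of the box; origin: centre of its underside
- tape_standing: bystander: loose tape measure standing on edge, 54 x 84 x 74 mm, on the table before the low edge of the box; origin: centre of its underside

How it is judged:
On the way:
1. the lid is shut and the hasp lies over the staple, its wing through the slot (value of joint lid below 0.04 rad and value of joint hasp below 0.25 rad), for 0.2 s.
At the end, for the whole second after the job is handed in: the lid is shut (within 0.03 rad), the hasp is held down over the staple (below 0.055 rad) and the wing stands crosswise (more than 1.25 rad from in line, either way) (value of joint lid below 0.03 rad and value of joint hasp below 0.055 rad and (value of joint wing above 1.25 rad or value of joint wing below -1.25 rad)); the robot touches nothing.
It fails at once if a loose bystander (bottle or tape measure) is moved more than 40 mm, or the bottle is tipped (distance of any of bottle, tape_standing from where it was at the start of the episode above 0.04 m or angle between bottle's own z axis and vertical above 0.4 rad).
It also fails if it takes over 61 s, if anything falls off the work surface, if the arm or the gripper's body presses on something with over 40 N, if the wrist force passes 120 N, or if a joint passes its speed limit or range.

## Working session

There is one attempt and no reset: what is moved stays moved. The work goes in short steps, Python scripts to look and compute and a tool call to move; the robot and the scene stay as the last step left them, time stands still between calls to the robot, and variables do not carry over. Pictures are saved under pics/ and viewed, at most 10 in all, crops included, and the job is handed in when it is done.

Besides the shell and the picture viewer there is one more tool, called after "Emit:" as name(argument=value, ...), one argument or row to a line, values as JSON. carry_out: Moves the arm, as the interface text tells. Its arguments: {"type":"object","properties":{"steps":{"type":"array","items":{"type":"array","items":{"type":"number"}}},"squeeze":{"type":"number"}},"required":["steps"]}

```bash
mkdir -p pics
python3 - <<'E'
from bench import ctrl
import cv2,numpy as np
np.set_printoptions(precision=4,suppress=True)
for n in("scene","top"):
    im=ctrl.get_image(n);cv2.imwrite(f"pics/{n}0.png",im["pixels"][:,:,::-1])
    print(n,im["camera_matrix"],im["cam_to_world"])
s=ctrl.get_state();print(s)
E
```

```text
scene [[499.587    0.     287.8261]
 [  0.     499.587  221.1716]
 [  0.       0.       1.    ]] [[ 0.9578 -0.1292  0.2569  0.2402]
 [-0.2876 -0.4257  0.8579 -1.0305]
 [-0.0014 -0.8956 -0.4449  0.7471]
 [ 0.      0.      0.      1.    ]]
top [[389.4145   0.     273.3901]
 [  0.     389.4145 204.2079]
 [  0.       0.       1.    ]] [[ 0.021  -0.9936  0.1108  0.4848]
 [-0.9997 -0.0194  0.0155  0.12  ]
 [-0.0133 -0.1111 -0.9937  0.9833]
 [ 0.      0.      0.      1.    ]]
{'time': 0.1, 'joint_positions': array([-1.1759,  0.3217, -0.0701,  1.4516,  0.0227,  1.3708, -0.0569]), 'qd': array([ 0.0006, -0.0013, -0.0024, -0.003 , -0.0021,  0.0003,  0.0004]), 'joint_torque': array([  0.0003, -49.2569,  -0.4055, -31.3401,  -0.0642,   0.0394,
         0.0001]), 'position': array([0.2414, 0.6029, 0.2216]), 'tool_rot': array([-0.5944, -3.0847,  0.0027]), 'ft_force': array([-0.5384, -0.2271, -0.0593]), 'torque': array([-0.0193,  0.0583,  0.0498]), 'grip_force': 0.0, 'grip_width': 1.0019752460032192}
```

View pics/scene0.png

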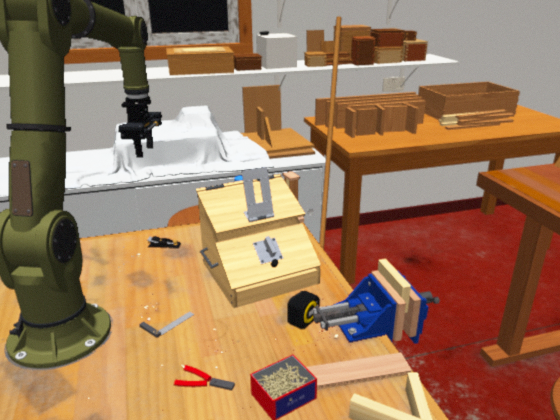

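View pics/top0.png

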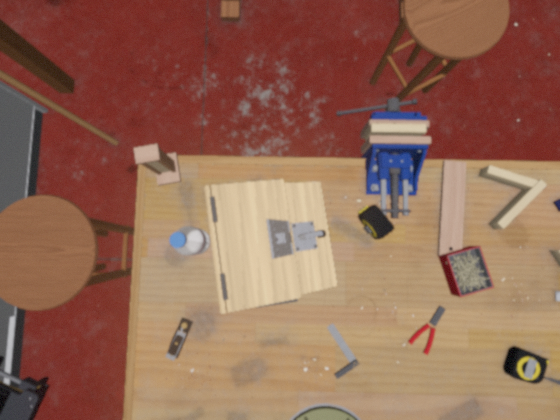

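The scene view shows the box at about (258,235), with the lid partly raised and the hasp strap standing up near (257,195). The black tape is at (303,310). In the top view the box spans cols 208–335 and rows 180–310, the bottle is at (188,240) and the tape at (376,222). Next I zoom in.

Run:
```python
import cv2
a=cv2.imread("pics/scene0.png")[155:310,185:335];cv2.imwrite("pics/sc1.png",cv2.resize(a,None,fx=3.8,fy=3.8,interpolation=cv2.INTER_CUBIC))
a=cv2.imread("pics/top0.png")[170:320,160:400];cv2.imwrite("pics/tc1.png",cv2.resize(a,None,fx=3.3,fy=3.3,interpolation=cv2.INTER_CUBIC))
```

```text
(no output)
```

View pics/sc1.png

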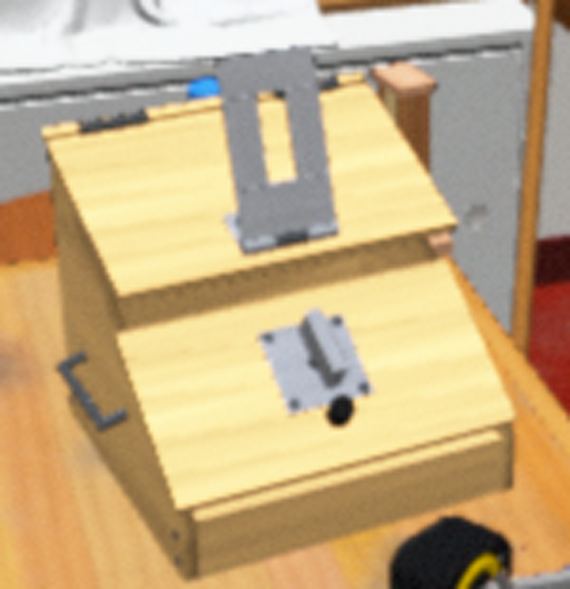

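View pics/tc1.png

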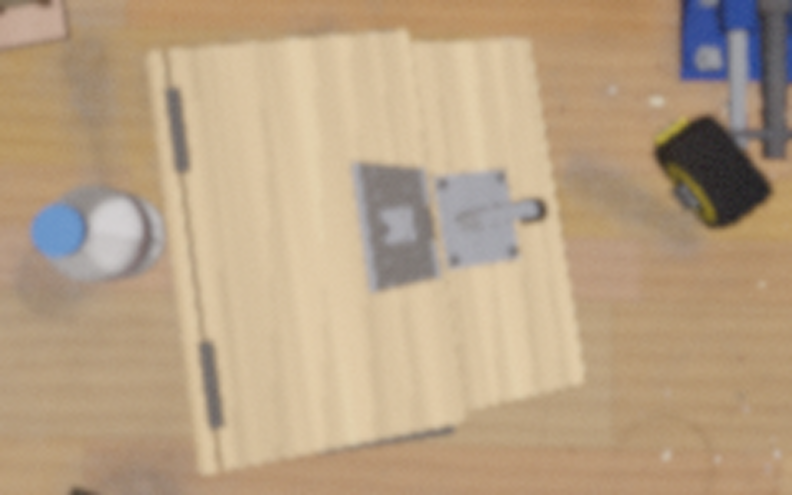

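The crops show these features:

| Feature | Scene crop (px) | Top crop (px) |
|---|---|---|
| Apron front corners | (178,507), (513,420) | (583,380), (530,38) |
| Lid edge corners | (122,298), (455,225) | (462,420), (407,30) |
| Strap free end | (217,62), (310,48) | (372,290), (355,163) |
| Buffer | (340,410) | (537,210) |

Wing is roughly along the slot. I triangulate these now.

```bash
cat > h.py <<'E'
import numpy as np
np.set_printoptions(precision=4,suppress=True)
K={"scene":np.array([[499.587,0,287.8261],[0,499.587,221.1716],[0,0,1]]),"top":np.array([[389.4145,0,273.3901],[0,389.4145,204.2079],[0,0,1]])}
from bench import ctrl
def cams():
    return {n:(lambda im:(im["camera_matrix"],im["cam_to_world"],im["pixels"]))(ctrl.get_image(n)) for n in("scene","top")}
def ray(c,p):
    d=c[1][:3,:3]@np.linalg.inv(c[0])@np.array([p[0],p[1],1.]);return c[1][:3,3],d/np.linalg.norm(d)
def tri(C,ps,pt):
    A=np.zeros((3,3));b=np.zeros(3);R=[ray(C["scene"],ps),ray(C["top"],pt)]
    for o,d in R: M=np.eye(3)-np.outer(d,d);A+=M;b+=M@o
    x=np.linalg.solve(A,b);return x,[1e3*np.linalg.norm((np.eye(3)-np.outer(d,d))@(x-o)) for o,d in R]
def onz(c,p,z):
    o,d=ray(c,p);return o+d*(z-o[2])/d[2]
def proj(c,X):
    q=c[0]@(c[1][:3,:3].T@(np.array(X)-c[1][:3,3]));return q[:2]/q[2]
def sc(p):return (p[0]/3.8+185-.4,p[1]/3.8+155-.4)
def tc(p):return (p[0]/3.3+160-.4,p[1]/3.3+170-.4)
E
python3 - <<'E'
from h import *
C=cams()
P={}
for n,s,t in [("frontL",(178,507),(583,380)),("frontR",(513,420),(530,38)),("lidL",(122,298),(462,420)),("lidR",(455,225),(407,30)),("backL",(45,130),(205,472)),
 ("hendL",(217,62),(372,290)),("hendR",(310,48),(355,163)),("hbaseL",(243,248),(438,278)),("hbaseR",(336,230),(427,165)),("buf",(340,410),(535,210)),("plateTL",(263,338),(445,265)),("plateTR",(340,316),(440,178)),("plateBL",(292,406),(520,258)),("plateBR",(368,388),(506,172))]:
    x,e=tri(C,sc(s),tc(t));P[n]=x;print(n,1e3*x,e)
for n,z in(("frontL",.06),("frontR",.06)):
    t={"frontL":(583,380),"frontR":(530,38)}[n];print(n,onz(C["top"],tc(t),z)*1e3)
d=P["frontR"]-P["frontL"];print("len",np.linalg.norm(d),"yaw of edge",np.degrees(np.arctan2(d[1],d[0])))
E
```

```text
frontL [401.217  -15.759   59.5444] [np.float64(0.8040042343834559), np.float64(0.8040042343833496)]
frontR [644.4438  23.597   58.8838] [np.float64(1.426637488243002), np.float64(1.4266374882429316)]
lidL [385.9809  74.8947 167.6873] [np.float64(0.41436463826494196), np.float64(0.41436463826500725)]
lidR [629.7713 113.7928 169.0993] [np.float64(0.6081601337157032), np.float64(0.6081601337159442)]
backL [360.6959 225.1613 229.6427] [np.float64(0.14331061093346392), np.float64(0.14331061093360198)]
hendL [467.6562 130.5548 303.0056] [np.float64(0.16411437466734674), np.float64(0.16411437466720508)]
hendR [533.9945 141.1004 301.9813] [np.float64(0.48267000957247475), np.float64(0.4826700095725754)]
hbaseL [472.4828  91.9287 183.7721] [np.float64(0.5784233695216482), np.float64(0.5784233695216292)]
hbaseR [540.7842 100.1915 184.006 ] [np.float64(1.981157906599543), np.float64(1.9811579065995748)]
buf [519.3751  22.147   89.4281] [np.float64(0.4767377858663271), np.float64(0.47673778586628873)]
plateTL [481.2885  84.8108 117.1501] [np.float64(0.5010508015392328), np.float64(0.5010508015392366)]
plateTR [538.1983  89.4579 123.0176] [np.float64(0.4114510814937514), np.float64(0.4114510814938124)]
plateBL [487.489   32.2008  92.1881] [np.float64(0.9558567674253678), np.float64(0.9558567674253335)]
plateBR [545.0032  42.6337  90.5558] [np.float64(0.7408708143541228), np.float64(0.7408708143541527)]
frontL [402.0492 -15.8414  60.    ]
frontR [645.655   23.3442  60.    ]
len 0.24639119175533866 yaw of edge 9.191232880246938
```

The triangulated sizes agree with the text: edge length 246 mm, strap 129 mm, buffer within 3 mm. That gives lid ≈ 0.24 rad and hasp ≈ 2.2 rad. Next I measure the wing angle.

Run:
```python
import cv2,numpy as np
a=cv2.resize(cv2.imread("pics/scene0.png")[230:270,250:286],None,fx=11,fy=11,interpolation=cv2.INTER_CUBIC)
b=cv2.resize(cv2.imread("pics/top0.png")[216:256,290:326],None,fx=11,fy=11,interpolation=cv2.INTER_CUBIC)
cv2.imwrite("pics/w.png",np.hstack([a,b]))
```

```text
(no output)
```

View pics/w.png

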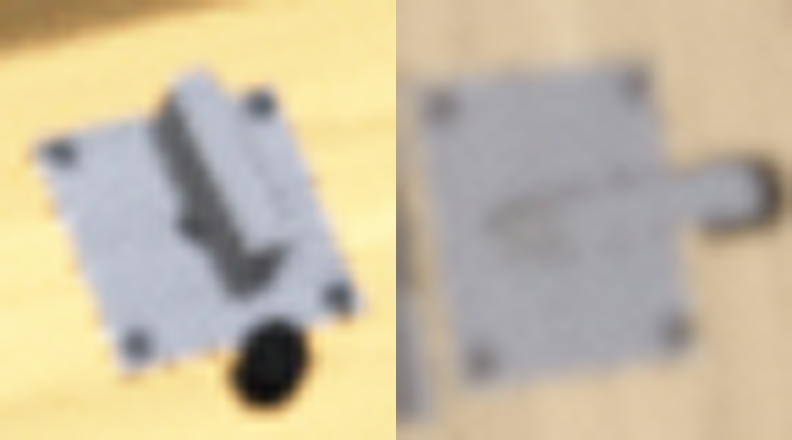

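The left half (scene) shows the wing's top face: its left edge runs (175,85)→(245,245) and its right edge (210,70)→(290,240). That is nearly parallel to the plate edges (40,150)→(122,365) and (268,95)→(360,310). In the right half (top), the wing reaches over the buffer at (760,190). I cast these onto the slope planes.

```bash
cat >> h.py <<'E'
yw=np.radians(9.15);hh=np.array([-np.sin(yw),np.cos(yw),0]);zz=np.array([0,0,1.])
s35,c35=np.sin(np.radians(35)),np.cos(np.radians(35))
U=c35*hh+s35*zz;N=-s35*hh+c35*zz;B=np.cross(N,U);O=np.array([.5233,.0038,.0598]);S=np.c_[U,B,N]
def W(a,b,c):return O+S@(np.array([a,b,c])/1e3)
def toS(x):return S.T@(x-O)*1e3
def onc(c,p,h):
    o,d=ray(c,p);o=o-O;return toS(O+o+d*((h/1e3-o@N)/(d@N)))
from scipy.spatial.transform import Rotation as Rot
E
python3 - <<'E'
from h import *
C=cams();f=lambda p:(p[0]/11+250-.45,p[1]/11+230-.45)
for n,pp,c in(("wingL",[(175,85),(245,245)],36.5),("wingR",[(210,70),(290,240)],36.5),("plateL",[(40,150),(122,365)],1),("plateR",[(268,95),(360,310)],1)):
    a,b=[onc(C["scene"],f(p),c) for p in pp];d=a-b;print(n,a,b,"ang",np.arctan2(d[1],d[0]))
g=lambda p:((p[0]-396)/11+290-.45,p[1]/11+216-.45)
for p in((700,165),(690,225),(755,190)):print(onc(C["top"],g(p),36.5))
print("buf c18",onc(C["scene"],f((268,362)),12),onc(C["top"],g((762,190)),12))
R0=Rot.from_rotvec(ctrl.get_state()["tool_rot"]).as_matrix();print(R0)
Rt=np.c_[np.cross(-B,-N),-B,-N]
Rt2=Rt@np.diag([-1,-1,1])
for R in(Rt,Rt2):print(R,np.degrees(Rot.from_matrix(R@R0.T).as_rotvec()))
Rd=np.c_[np.cross(-B,-zz),-B,-zz];print(np.degrees(Rot.from_matrix(Rd@R0.T).as_rotvec()))
for n,q in(("wing",W(74,0,36.5)),("push60",W(141,-60,0)),("hinge",W(144,0,6)),("lid up",W(141,-60,60))):print(n,q)
print(ctrl.get_state()["position"])
E
```

```text
wingL [95.8258  7.0806 36.5   ] [52.7053  5.6386 36.5   ] ang 0.03342848714351673
wingR [97.5893 -2.4337 36.5   ] [51.3033 -5.1263 36.5   ] ang 0.05810949042965951
plateL [103.4946  30.7135   1.    ] [45.6198 30.853   1.    ] ang -0.0024092393932208193
plateR [104.2007 -28.5514   1.    ] [ 44.678  -29.6812   1.    ] ang 0.01897864835023976
[64.3236 -5.8851 36.5   ]
[69.2665  5.6829 36.5   ]
[50.919   0.3831 36.5   ]
buf c18 [33.2219  1.2124 12.    ] [27.2427 -0.1608 12.    ]
[[-0.9284  0.3717 -0.0002]
 [ 0.3717  0.9284 -0.0006]
 [-0.0001 -0.0006 -1.    ]]
[[-0.1303  0.9873 -0.0912]
 [ 0.8087  0.159   0.5663]
 [ 0.5736 -0.     -0.8192]] [ 28.5679  22.8132 -57.1288]
[[ 0.1303 -0.9873 -0.0912]
 [-0.8087 -0.159   0.5663]
 [-0.5736  0.     -0.8192]] [ 26.4111 -32.9402 116.5474]
[  0.026   -0.0268 -59.0317]
wing [0.517  0.043  0.1321]
push60 [0.5642 0.1274 0.1407]
hinge [0.5051 0.1169 0.1473]
lid up [0.5696 0.0934 0.1898]
[0.2415 0.6033 0.2222]
```

Emit:
carry_out(
  steps=[
    [0,0,0,0,0,5,0],
    [0,0,0,0,0,10,0],
    [0,0,0,0,0,15,0],
    [0,0,0,2,-4,16,0],
    [0,0,0,4.5,-8,16,0],
    [0,0,-6,7,-12,16,0],
    [0,0,-12,9.5,-16,16,0],
    [0,0,-18,12,-20,16,0],
    [0,0,-24,14,-24,16,0],
    [0,0,-30,16,-28,16,0],
    [0,0,-36,18.5,-32,16,0],
    [0,0,-36,18.5,-32,16,0],
  ],
)

```text
time: 1.5
position: [0.431, 0.2759, 0.3834]
tool_rot: [1.537, 2.736, 0.0]
ft_force: [0.1, -0.2, 0.1]
grip_width: 0.028
grip_force: 0.0
```

Emit:
carry_out(
  steps=[
    [0,0,-6,3,-4,0,0],
    [0,0,-12,5.5,-8,0,0],
    [0,0,-18,8,-12,0,0],
    [0,0,-23,10,-16,0,0],
    [0,0,-23,12,-20,0,0],
    [0,0,-23,13.9,-23.6,0,0],
    [0,0,-23,13.9,-23.6,0,0],
  ],
)

```text
time: 2.2
position: [0.5671, 0.0403, 0.3824]
tool_rot: [2.047, 2.379, -0.004]
ft_force: [0.4, -0.1, 0.5]
grip_width: 0.005
grip_force: 0.0
```

Emit:
carry_out(
  steps=[
    [7,1.1,0,0,0,-2,0],
    [14,2.2,0,0,0,-4,0],
    [21,3.3,0,0,1,-6,0],
    [28,4.4,0,0,2,-8,0],
    [34.6,5.6,0,0.3,3,-10,0],
    [34.6,5.6,0,0.3,3,-12.5,0],
    [34.6,5.6,0,0.3,3,-15,0],
    [34.6,5.6,0,0.3,3,-15,0],
  ],
)

```text
time: 3.0
position: [0.5665, 0.0786, 0.2288]
tool_rot: [-1.7, -1.994, -0.53]
ft_force: [-0.0, -0.0, -0.5]
grip_width: 0.008
grip_force: 0.0
```

Run:
```python
from h import *
s=ctrl.get_state();R=Rot.from_rotvec(s["tool_rot"]).as_matrix()
print(s["time"],s["position"],s["joint_positions"],toS(s["position"]));print(S.T@R)
```

```text
3.0 [0.5665 0.0786 0.2288] [-0.268   0.3092  0.5333  1.6363 -0.7029  1.5522  0.5539] [151.8322 -54.5843 100.0498]
[[ 1.     -0.0027  0.0019]
 [-0.0027 -1.      0.0069]
 [ 0.0019 -0.0069 -1.    ]]
```

Emit:
carry_out(
  steps=[
    [0,0,0,0.14,-0.9,-0.63,0],
    [0,0,0,-0.04,0.24,-2.27,0],
    [0,0,0,-0.22,1.38,-3.91,0],
    [0,0,0,-0.41,2.51,-5.55,0],
    [0,0,0,-0.5,3.07,-6.36,0],
    [0,0,0,-0.59,3.64,-7.18,0],
    [0,0,0,-0.68,4.21,-8.0,0],
    [0,0,0,-0.74,4.55,-8.49,0],
    [0,0,0,-0.77,4.77,-8.82,0],
    [0,0,0,-0.79,4.89,-8.99,0],
    [0,0,0,-0.79,4.89,-8.99,0],
  ],
)

```text
time: 4.1
position: [0.5606, 0.1268, 0.1428]
tool_rot: [-1.701, -1.998, -0.537]
ft_force: [-0.6, 0.5, 1.0]
grip_width: 0.005
grip_force: 0.1
```

Run:
```python
from h import *
s=ctrl.get_state();print(s["time"],toS(s["position"]),S.T@s["ft_force"])
```

```text
4.1 [142.1728 -56.4073   1.715 ] [1.0433 0.5016 0.4701]
```

Emit:
carry_out(
  steps=[
    [0,0,0,-0.02,0.11,-0.16,0],
    [0,0,0,-0.04,0.23,-0.33,0],
    [0,0,0,-0.05,0.3,-0.45,0],
    [0,0,0,-0.05,0.3,-0.45,0],
  ],
)

```text
time: 4.5
position: [0.5605, 0.1277, 0.1414]
tool_rot: [-1.701, -1.998, -0.54]
ft_force: [-4.8, -7.9, 14.7]
grip_width: 0.005
grip_force: 8.2
```

Run:
```python
from h import *
s=ctrl.get_state();print(s["time"],toS(s["position"]),S.T@s["ft_force"])
```

```text
4.5 [142.1596 -56.4187   0.1057] [ 2.6563  6.0135 16.0921]
```

Emit:
carry_out(
  steps=[
    [0,0,0,0.45,-2.8,4.1,0],
    [0,0,0,0.9,-5.7,8.2,0],
    [0,0,0,0.9,-5.7,12,0.38],
    [0,0,0,0.9,-5.7,16,0.38],
    [-7,-1.1,0,0.9,-5.7,20,0.38],
    [-14,-2.2,0,0.9,-5.7,20,0.38],
    [-21,-3.3,0,-1,-4,20,0.38],
    [-28,-4.4,0,-3,-1,20,0.38],
    [-34.6,-5.6,0,-5,2,20,0.38],
    [-34.6,-5.6,0,-6.1,3.2,20,0.38],
    [-34.6,-5.6,0,-6.1,3.2,20,0.38],
  ],
)

```text
time: 5.6
position: [0.4965, 0.1663, 0.3382]
tool_rot: [-2.024, -2.401, -0.0]
ft_force: [-0.2, 0.3, 0.5]
grip_width: 0.379
grip_force: 0.0
```

Run:
```python
from h import *
import cv2
C=cams()
s=ctrl.get_state();print(s["time"],s["position"],toS(s["position"]));print(S.T@Rot.from_rotvec(s["tool_rot"]).as_matrix())
cv2.imwrite("pics/s2.png",np.hstack([cv2.resize(C["scene"][2][130:310,175:345,::-1],None,fx=2.8,fy=2.8,interpolation=cv2.INTER_CUBIC),cv2.resize(C["top"][2][160:320,230:340,::-1],None,fx=2.8,fy=3.15,interpolation=cv2.INTER_CUBIC)[:504]]))
```

```text
5.7 [0.4992 0.161  0.3382] [289.9237  -1.1495 136.852 ]
[[ 0.819   0.0006 -0.5738]
 [ 0.0008 -1.      0.0001]
 [-0.5738 -0.0005 -0.819 ]]
```

View pics/s2.png

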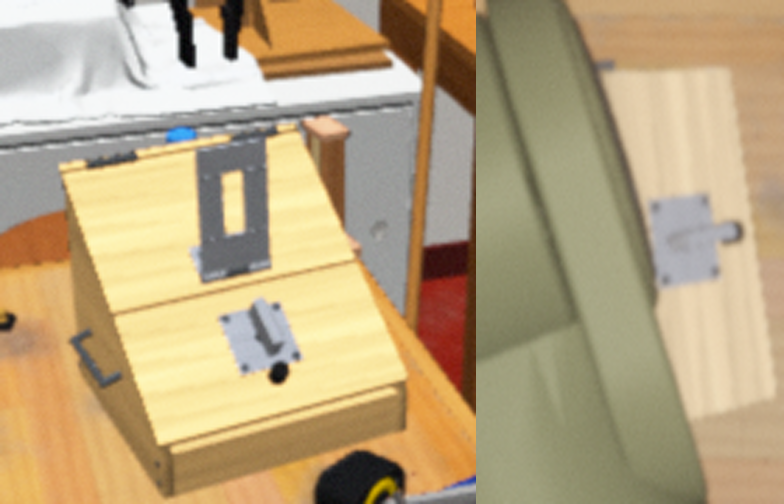

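The lid is shut flush and the strap is still upright, with its free end at about (232,145) in the picture. The open fingers hang above and behind it. A quick check of the strap's angle before I descend behind it.

Run:
```python
from h import *
C=cams()
for p in((197,150),(267,140)):
    o,d=ray(C["scene"],(175+p[0]/2.8-.4,130+p[1]/2.8-.4))
    b={197:.035,267:-.035}[p[0]]
    X=o+d*((b-(o-O)@B)/(d@B));a=toS(X);v=a-[144,b*1e3,6];print(X,"h",(X-O)@hh,"len",np.hypot(v[0],v[2]),"hasp",np.pi-np.arctan2(v[2],v[0]))
```

```text
[0.4705 0.1112 0.2771] h 0.11446748419744518 len 129.79412539322573 hasp 2.1812844172362196
[0.539  0.1262 0.2731] h 0.11837807053640718 len 125.80700757710785 hasp 2.21236129706208
```

Emit:
carry_out(
  steps=[
    [0,0,0,-0.15,0,-5,0.38],
    [0,0,0,-0.15,0,-10.5,0.38],
    [0,0,0,-0.15,0,-10.5,0.38],
    [0,0,0,0.17,-2,-10.5,0.38],
    [0,0,0,0.4,-3.5,-10.5,0.38],
    [0,0,0,0.75,-5.6,-10.9,0.38],
    [0,0,0,1.1,-7.6,-11.7,0.38],
    [0,0,0,1.35,-9.4,-13.1,0.38],
    [0,0,0,1.6,-10.7,-14.8,0.38],
    [0,0,0,1.7,-11.5,-16.9,0.38],
    [0,0,0,1.7,-11.5,-16.9,0.38],
  ],
)

```text
time: 6.9
position: [0.5159, 0.0434, 0.1688]
tool_rot: [-2.042, -2.387, 0.003]
ft_force: [-0.1, 0.8, 0.4]
grip_width: 0.379
grip_force: 0.0
```

Run:
```python
from h import *
import cv2
C=cams()
s=ctrl.get_state();print(s["time"],s["position"],toS(s["position"]),s["ft_force"],"h",(s["position"]-O)@hh)
cv2.imwrite("pics/s3.png",cv2.resize(C["scene"][2][130:310,165:345,::-1],None,fx=3.2,fy=3.2,interpolation=cv2.INTER_CUBIC))
```

```text
7.0 [0.5172 0.0459 0.1708] [98.4617 -0.6325 66.5213] [-0.082  -0.3236  0.1782] h 0.042500028021960845
```

View pics/s3.png

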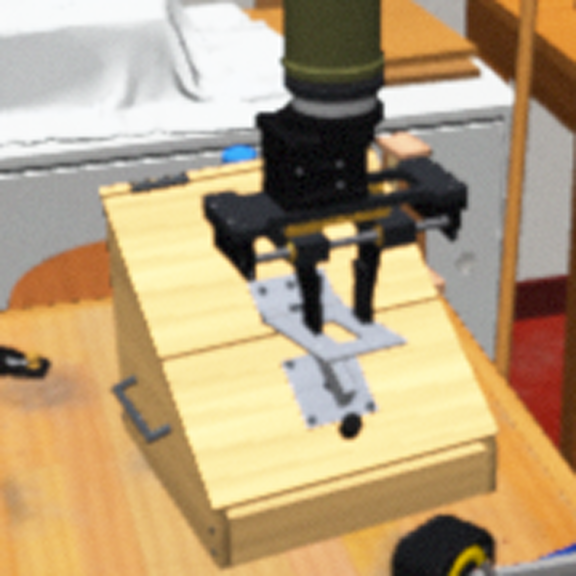

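The strap has swung over to about 50° above the apron, with its end at (360,345) above the wing at (345,380). The fingers sit behind its side rails. Next I back off a little, tilt square to the slope and press down.

Emit:
carry_out(
  steps=[
    [0,0,0,0.15,-1.2,2.4,0.38],
    [7,1.1,0,0.29,-2.4,3,0.38],
    [14,2.3,0,0.29,-2.4,3,0.38],
    [21,3.4,0,0.29,-2.4,3,0.38],
    [28,4.5,0,0.29,-2.4,2.6,0.38],
    [34.6,5.6,0,0.29,-2.4,2.4,0.38],
    [34.6,5.6,0,0.29,-2.4,2.4,0.38],
    [34.6,5.6,0,0.29,-2.4,2.4,0.38],
  ],
)

```text
time: 7.8
position: [0.5199, 0.0221, 0.1939]
tool_rot: [-1.703, -2.0, -0.536]
ft_force: [-0.0, 0.2, 0.0]
grip_width: 0.377
grip_force: 0.0
```

Run:
```python
from h import *
s=ctrl.get_state();print(s["time"],s["joint_positions"],toS(s["position"]),s["ft_force"]);print(S.T@Rot.from_rotvec(s["tool_rot"]).as_matrix())
```

```text
7.8 [-0.2469  0.2768  0.6164  1.759  -0.6727  1.5314  0.697 ] [92.2087  0.4684 99.1848] [-0.0021  0.1703  0.0172]
[[ 1.      0.0007 -0.0014]
 [ 0.0007 -1.     -0.0001]
 [-0.0014  0.0001 -1.    ]]
```

Emit:
carry_out(
  steps=[
    [0,0,0,-0.17,1.08,-1.56,0.38],
    [0,0,0,-0.33,2.05,-3.31,0.38],
    [0,0,0,-0.41,2.57,-4.77,0.38],
    [0,0,0,-0.46,2.82,-6.18,0.38],
    [0,0,0,-0.47,2.9,-7.34,0.38],
    [0,0,0,-0.52,3.24,-7.83,0.38],
    [0,0,0,-0.55,3.41,-8.08,0.38],
    [0,0,0,-0.55,3.41,-8.08,0.38],
  ],
)

```text
time: 8.6
position: [0.5139, 0.0554, 0.1125]
tool_rot: [-1.703, -1.999, -0.537]
ft_force: [0.1, -3.6, 2.6]
grip_width: 0.384
grip_force: 2.0
```

Run:
```python
from h import *
import cv2
C=cams()
s=ctrl.get_state();print(s["time"],toS(s["position"]),S.T@s["ft_force"])
cv2.imwrite("pics/s4.png",cv2.resize(C["scene"][2][190:300,205:335,::-1],None,fx=4.5,fy=4.5,interpolation=cv2.INTER_CUBIC))
```

```text
8.7 [73.2339  1.0572 13.2937] [-1.409   1.1531  4.6578]
```

View pics/s4.png

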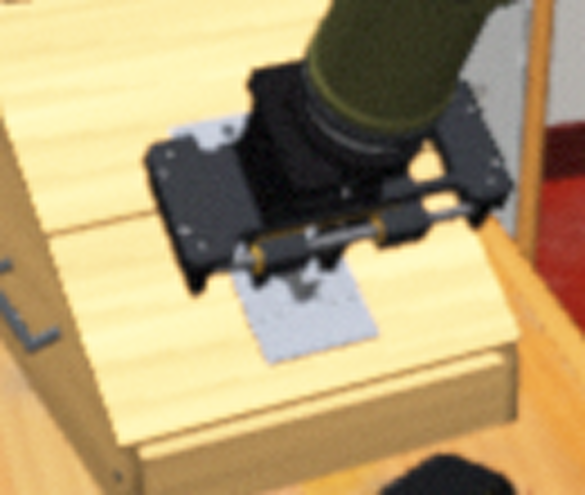

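The strap now lies over the staple, with the wing through the slot at about (305,290) and the strap end at (320,350). I press it home and close the fingers on the wing.

Emit:
carry_out(
  squeeze=15,
  steps=[
    [0,0,0,-0.03,0.17,-0.25,0.38],
    [0,0,0,-0.06,0.34,-0.49,0.38],
    [0,0,0,-0.08,0.51,-0.74,0.38],
    [0,0,0,-0.08,0.51,-0.74,0.38],
  ],
)

```text
time: 9.1
position: [0.5135, 0.0584, 0.1075]
tool_rot: [-1.704, -1.999, -0.539]
ft_force: [-3.4, -10.8, 15.3]
grip_width: 0.381
grip_force: 9.6
```

Run:
```python
from h import *
s=ctrl.get_state();print(s["time"],toS(s["position"]),S.T@s["ft_force"])
```

```text
9.1 [72.7701  1.0363  7.2192] [ 0.4929  5.103  18.3605]
```

Emit:
carry_out(
  squeeze=15,
  steps=[
    [0,0,0,0,0,0,0.1],
    [0,0,0,0,0,0,0.05],
    [0,0,0,0,0,0,0.05],
    [0,0,0,0,0,0,0.05],
    [0,0,0,0,0,0,0.05],
  ],
)

```text
time: 9.6
position: [0.5141, 0.0583, 0.1072]
tool_rot: [-1.706, -1.999, -0.54]
ft_force: [-2.4, -10.7, 13.2]
grip_width: 0.135
grip_force: 21.9
```

Run:
```python
from h import *
s=ctrl.get_state();print(s["time"],toS(s["position"]),S.T@s["ft_force"],s["grip_width"]*87,s["grip_force"],s["joint_positions"]);print(S.T@Rot.from_rotvec(s["tool_rot"]).as_matrix())
for k in(10,30,50,70,86):print(k,k*N)
```

```text
9.6 [72.4664  0.4518  7.0632] [-0.752   4.0369 16.6094] 11.779068124236737 21.8666518715213 [-0.2738  0.3418  0.5788  1.8761 -0.7412  1.3696  0.7659]
[[ 1.     -0.0004 -0.0013]
 [-0.0004 -1.     -0.0037]
 [-0.0013  0.0037 -1.    ]]
10 [ 0.9121 -5.6628  8.1915]
30 [  2.7363 -16.9883  24.5746]
50 [  4.5605 -28.3139  40.9576]
70 [  6.3847 -39.6395  57.3406]
86 [  7.8441 -48.6999  70.4471]
```

Emit:
carry_out(
  steps=[
    [0.7,-4.5,6.6,0,0.02,0.02,0.05],
    [1.5,-9.1,13.1,0,0.03,0.02,0.05],
    [2.2,-13.6,19.7,-0.01,0.05,0.03,0.05],
    [2.2,-13.6,19.7,-0.01,0.05,0.03,0.05],
  ],
)

```text
time: 10.0
position: [0.5148, 0.0586, 0.1073]
tool_rot: [-1.281, -2.372, -0.675]
ft_force: [-0.4, -10.1, 10.9]
grip_width: 0.139
grip_force: 21.3
```

Run:
```python
from h import *
s=ctrl.get_state();R=S.T@Rot.from_rotvec(s["tool_rot"]).as_matrix();print(s["time"],toS(s["position"]),S.T@s["ft_force"],s["torque"],s["grip_width"]*87,s["grip_force"],s["joint_positions"],np.degrees(np.arctan2(R[1,0],R[0,0])),R[:,2])
```

```text
10.0 [72.6399 -0.3351  7.1015] [-1.9038  1.9715 14.6425] [-1.2676  0.3556  0.4184] 12.077403297606411 21.33136481861584 [-0.2295  0.333   0.5244  1.874  -0.7257  1.3577  1.1743] 24.19456388562489 [-0.0025 -0.0049 -1.    ]
```

Emit:
carry_out(
  steps=[
    [0.7,-4.5,6.6,0,0.01,0,0.05],
    [1.5,-9.1,13.1,0,0.02,0.01,0.05],
    [2.2,-13.6,19.7,0,0.02,0.01,0.05],
    [2.9,-18.1,26.2,0,0.03,0.02,0.05],
    [3.6,-22.7,32.8,0,-0.05,0.13,0.05],
    [4.4,-27.2,39.3,0.01,-0.1,0.24,0.05],
    [5.1,-31.7,45.9,0.01,-0.09,0.25,0.05],
    [5.8,-36.2,52.4,0.01,-0.09,0.25,0.05],
    [5.8,-36.2,52.4,0.01,-0.09,0.25,0.05],
    [5.8,-36.2,52.4,0.01,-0.09,0.25,0.05],
  ],
)

```text
time: 11.0
position: [0.5156, 0.06, 0.1082]
tool_rot: [0.182, -2.943, -0.92]
ft_force: [5.5, -2.4, -0.4]
grip_width: 0.136
grip_force: 19.1
```

Run:
```python
from h import *
s=ctrl.get_state();R=S.T@Rot.from_rotvec(s["tool_rot"]).as_matrix();print(s["time"],toS(s["position"]),S.T@s["ft_force"],s["torque"],s["grip_width"]*87,s["grip_force"],s["joint_positions"],np.degrees(np.arctan2(R[1,0],R[0,0])),R[:,2])
```

```text
11.0 [74.2459 -1.3529  7.1451] [-2.9037 -5.0911  1.5392] [-1.1325 -1.0092 -0.5074] 11.846954242979482 19.095129546476528 [-0.1179  0.3158  0.3881  1.8688 -0.6883  1.334   2.2531] 88.03176435577471 [-0.0038 -0.0051 -1.    ]
```

Emit:
carry_out(
  steps=[
    [0,0,0,0,0,0,0.25],
    [0,0,0,0,0,0,0.25],
    [0,0,0,0.1,-0.6,0.8,0.25],
    [0,0,0,0.2,-1.1,1.6,0.25],
    [0,0,0,0.4,-2.3,3.3,0.25],
    [0,0,0,0.7,-4.5,6.6,0.25],
    [0,0,0,1.1,-6.8,10,0.25],
    [0,0,0,1.5,-9,13,0.25],
    [0,0,0,1.5,-9,17,0.25],
    [0,0,0,1.5,-9,20,0.25],
    [0,0,0,1.5,-9,20,0.25],
    [0,0,0,1.5,-9,20,0.25],
  ],
)

```text
time: 12.2
position: [0.5278, -0.0289, 0.3082]
tool_rot: [0.185, -2.937, -0.921]
ft_force: [-0.1, 0.9, -0.3]
grip_width: 0.246
grip_force: 0.0
```

Run:
```python
from h import *
import cv2
C=cams()
s=ctrl.get_state();print(s["time"],s["position"],s["ft_force"])
cv2.imwrite("pics/s5.png",np.hstack([cv2.resize(C["scene"][2][170:320,190:330,::-1],None,fx=3.2,fy=3.2,interpolation=cv2.INTER_CUBIC),cv2.resize(C["top"][2][180:300,275:360,::-1],None,fx=4,fy=4,interpolation=cv2.INTER_CUBIC)]))
```

```text
12.3 [ 0.5272 -0.0285  0.3066] [-0.4845  0.1858  0.4829]
```

View pics/s5.png

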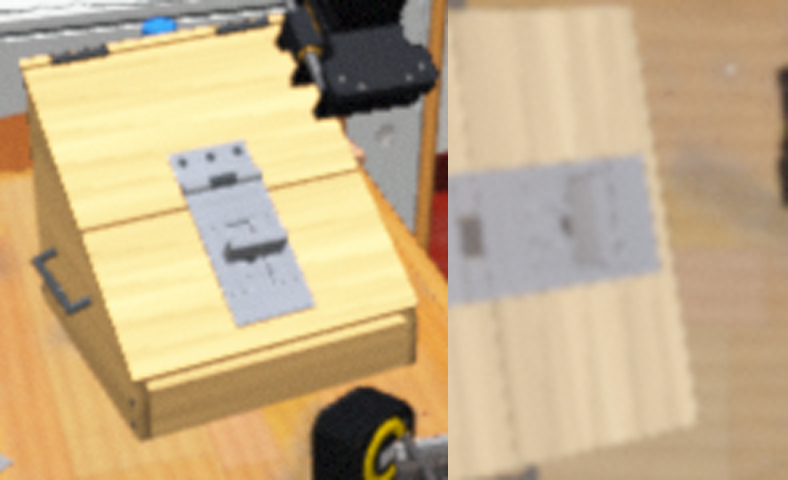

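The picture shows the lid shut and the strap flat on the apron. The wing stands crosswise at about (255,245), the arm is clear, and the tape at (365,440) and the bottle cap at (158,25) have not moved. I hand in.

```bash
python3 -c "
from bench import ctrl
print(ctrl.close_job())"
```

```text
the job is handed in; nothing more can be done
None
```

I shut the lid, pressed the hasp home and turned the wing about 88° crosswise, so it holds the hasp down. The bottle and tape look unmoved, and I handed the job in at about 12 s; no verdict was returned.

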